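# Snap up the prop leg and lay the long tube across the stand

### The job

Get the work stand ready for tacking: swing its folded prop leg up past the over-centre point until its spring snaps it over and holds it against its stop. Then take the longer of the two square steel tubes and lay it across the stand, level and between the lips of both heads, one end over the fixed rest and the other over the prop leg, about centred, and let go.

Things in the scene. Friction and masses are not known exactly. Their poses are not given: they have to be found in the camera images.
- prop_stand: Dark steel stand fixed to the table; base bar 60 x 206 x 10 mm along its own y. Origin: centre of the underside, z up. At y = -58 mm a fixed post with a T-head: level bearing face 140 mm up, 18 mm deep (y), 64 mm clear (x) between two lips that rise 14 mm above it; 76 mm wide overall. At y = +75 mm, 45 mm up, the hinge of the prop leg (axis along x).
- prop_leg (a joint): Prop leg angle, rad. 0 = folded, leaning 30 degrees outward (to the stand's +y). Grows as the leg swings up and inward (to -y, the fixed post); 0.52 = vertical, 0.70 = its stop, 10 degrees past vertical. Over-centre spring: below 0.35 it pulls the leg back to folded (pushing the head takes about 5 N), above 0.35 it throws it onto the stop and holds it.
- leg_head (a point): Middle of the bearing face at the prop leg's free end, 97 mm from the hinge. The leg: a 16 x 10 mm bar, T-head as on the post. In the stand's frame, folded: y = +123, z = 129 mm, the head tilted 40 degrees outward, its lower outer edge at y = +126, z = 118, no part beyond y = +140; locked: y = +58, z = 140 mm, face level. It never rises above 160 mm. Its z axis points outward along the leg.
- long_tube_mid (a point): Centre of the longer bright steel square tube, 30 x 30 x 190 mm, about 0.4 kg, open ended, lying flat on the table (centre 15 mm up); its own y runs along its length. A shorter tube (95 mm) lies nearby and is not wanted. Beside it the tray's wall is 140 mm high and the locking clamp on it, between tube and stand, stands up to 290 mm: carry things past on the robot's side of it or above.

How it is judged:
By the outcome, as a careful person would: the job done as asked, in the order asked, and still so for the second after the job is handed in, with the robot touching nothing.
It also fails if it takes over 58 s, if anything falls off the work surface, if the arm or the gripper's body presses on something with over 40 N, if the wrist force passes 120 N, or if a joint passes its speed limit or range.

### The arm

A 6-joint arm with a two-finger parallel gripper is mounted at the origin on a cart in front of the work surface, level with it; the furniture and walls round the work are solid. World frame = base frame: x ahead of the robot, y to its left, z up, the work surface at z = 0. Lengths are in m, angles in degrees, forces in N, time in s.
With the tool pointing down it reaches from about 0.375 to 0.75 m from the base axis. Payload 9 kg.
Tool frame: the origin (TCP) lies where the fingers leave the gripper's body, on its centre line; the fingertips stand 73 mm ahead of it and the grasp point (between the pads) lies 54 mm ahead of it (robot.tip_reach is the distance from the TCP to the fingertips, in m); z points along the fingers, y is the line along which they close (so a half turn about z gives the same grasp; the last joint's range is limited). The gripper opens to 85 mm and grips with 20 to 120 N. Pads are 22 mm wide; open, the fingers measure 114 mm over their backs; the gripper's body (76 mm by 85 mm) begins 54 mm behind the grasp point. The pads swing forward as they close: fully open they stand 13 mm farther back than shut.
Start: joints at [54.104, 5.964, 5.575, 89.605, 0, 77.527], TCP at [0.239, 0.551, 0.304] pointing down, gripper open.
Joint ranges: [-171.21, 171.21], [-48.23, 106.86], [-62.78, 66.21], [-105.2, 120.99], [-86.42, 89.51], [-180, 180]. Speed limits (degrees/s): [127.2, 127.2, 147.25, 180, 180, 180].

### API

Orientations are given as [roll, pitch, yaw] about the fixed x, y, z axes, in that order (R = Rz(yaw) Ry(pitch) Rx(roll)).
In Python, from plant import robot gives the robot as it stands. Calls block until the motion is done:
- robot.move_pose(position, orientation): joint-space move of the TCP to a pose.
- robot.line_to(position, vel=0.15, rotation=None, guard=None): straight line of the TCP; rotation=None keeps the orientation; vel is the mean speed in m/s. With guard (N) it stops when the force on the tool has changed by that much, and returns True; else False.
- robot.goto_joints(angles): joint-space move.
- robot.set_gripper(opening): finger opening in m; the grip force is fixed at half the most; returns when the fingers have stopped.
- robot.pause(seconds).
- robot.ik(position, orientation): joint angles nearest the present ones, or None.
- robot.observe(): the state.
- robot.grab_frame(name): name is "scene" or "side" or "wrist"; returns the picture (384x512x3 uint8, blue, green, red); there is no depth.
- robot.get_calibration(name): a dict with "vertical_fov" (degrees; the focal length in pixels is half the picture's height over the tangent of half this angle, whatever the lens; pixels are square), "cx", "cy" (the principal point, pixels), "k1" (the pictures are not rectified: a ray, as slopes to the right and down, at radius r is drawn at 1 + k1 r^2 times it, then the intrinsics apply), "rvec" (rotation vector, rad) and "tvec" (3), from world to camera coordinates, as OpenCV has them. Camera axes: x right, y down, z forward; pixel columns grow to the right and rows downward; lengths in m; the calibration is good to about 2 mm. A picture is of the moment at which its call begins: read the wrist's pose just before it. get_calibration takes no time and is no camera call; for the wrist camera it gives the pose at the moment of the call.
A pose or a line that the arm cannot do raises robot.IKError and nothing moves.
- robot.job_done(): hands the job in; it is judged then, once.
The state is a dict: "time": time; "q": joint angles; "qvel": joint speeds; "joint_torque": joint torques, N m; "tool_pos": TCP position; "tcp_rot": TCP orientation; "ft_force": force on the tool from outside, world axes, zero at the start; "torque": the same for the moment, N m; "gripper_width": finger opening in m; "gripper_force": force on a finger pad.
Only numpy, scipy, OpenCV 4.12 (cv2) and the standard library are available. Lean on these libraries where they do the work, as an engineer would, in place of code of your own. Each camera call takes 0.05 s, during which the arm holds its last target. There are 200 camera calls.

## Working session

There is one attempt and no reset: what is moved stays moved. The work goes in short steps, each a Python script; the robot and the scene stay as the last script left them, time stands still between calls to the robot, and variables do not carry over. Pictures are saved under pics/ and viewed, at most 10 in all, crops included, and the job is handed in when it is done.

```bash
ls; mkdir -p pics
python3 - <<'E'
from plant import robot
import cv2
for n in("scene","side","wrist"):
    c=robot.get_calibration(n); print(n,{k:(v if not hasattr(v,'round') else v) for k,v in c.items()})
    cv2.imwrite(f"pics/{n}0.png",robot.grab_frame(n))
a=cv2.imread("pics/scene0.png");b=cv2.imread("pics/side0.png")
print(robot.observe())
E
```

```text
pics
scene {'vertical_fov': 53.937315751291074, 'cx': 256.57701802348225, 'cy': 191.63346736763512, 'k1': 0.02902326404358958, 'rvec': array([ 2.13824967, -1.03664388,  0.43784654]), 'tvec': array([-0.28773106,  0.41926223,  0.60271242])}
side {'vertical_fov': 51.062665689593615, 'cx': 264.29112562297576, 'cy': 188.32781976641166, 'k1': -0.11115985396571042, 'rvec': array([ 2.26792432, -1.01851426,  0.37884205]), 'tvec': array([-0.31273548,  0.42684067,  0.63096266])}
wrist {'vertical_fov': 66.83689032807085, 'cx': 256.7018797856537, 'cy': 187.34136251913927, 'k1': -0.04409107932431428, 'rvec': array([-2.43281519, -1.59666038, -0.21264344]), 'tvec': array([-0.59945571, -0.03286945,  0.37706401])}
{'time': 0.15, 'q': array([5.41047486e+01, 5.99049295e+00, 5.53951575e+00, 8.96029952e+01,
       3.15064127e-04, 7.75263824e+01]), 'qvel': array([-0.0604113 , -0.07143497,  0.16043451, -0.04523019, -0.00558206,
       -0.00596041]), 'joint_torque': array([ 4.83256488e-03, -5.57356060e+01,  5.04005420e+01,  1.25023795e-02,
       -2.05736296e-04, -7.15598077e-06]), 'tool_pos': array([0.23839461, 0.55043414, 0.30332497]), 'tcp_rot': array([-1.79947370e+02, -1.19651273e-02,  1.56578361e+02]), 'ft_force': array([ 0.29465363,  0.48554066, -0.10105693]), 'torque': array([ 0.01460815, -0.0037219 ,  0.01032942]), 'gripper_force': 0.0, 'gripper_width': 0.0854430398074693}
```

View pics/scene0.png

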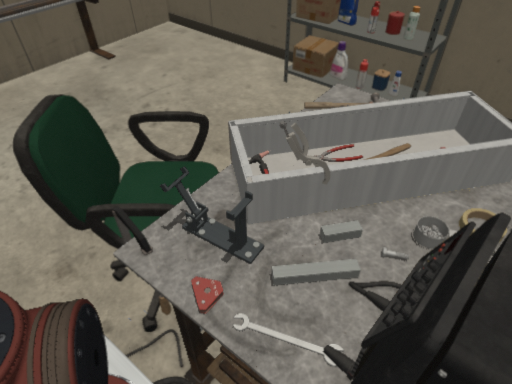

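View pics/side0.png

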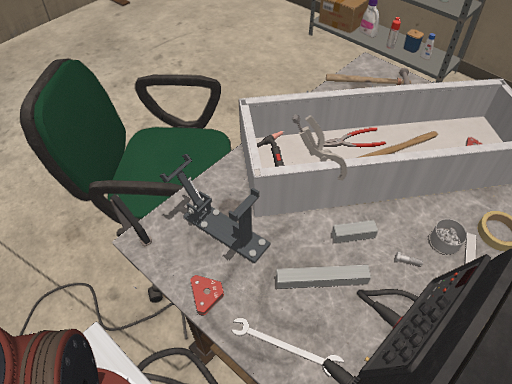

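The scene picture shows the stand base from about (200,215) to (255,250), the folded leg head at (180,185) and the post head at (240,203). The long tube runs (272..360,272) and the short one is at (340,232). I'll write helpers and zoom in.

```bash
cat > h.py <<'E'
import numpy as np, cv2
from plant import robot
def cam(n,c=None):
    c=c or robot.get_calibration(n); f=192/np.tan(np.radians(c["vertical_fov"]/2))
    R=cv2.Rodrigues(np.array(c["rvec"]))[0]; t=np.array(c["tvec"]); return f,c["cx"],c["cy"],c["k1"],R,t
def ray(C,u,v):
    f,cx,cy,k,R,t=C; d=np.array([(u-cx)/f,(v-cy)/f]); s=d.copy()
    for _ in range(20): s=d/(1+k*(s@s))
    return -R.T@t, R.T@np.array([*s,1])
def plane(C,u,v,z):
    o,d=ray(C,u,v); return o+d*(z-o[2])/d[2]
def proj(C,P):
    f,cx,cy,k,R,t=C; p=R@np.array(P)+t; s=p[:2]/p[2]; s=s*(1+k*(s@s)); return np.array([cx,cy])+f*s
def tri(L):
    A=np.zeros((3,3));b=np.zeros(3)
    for o,d in L:
        d=d/np.linalg.norm(d);M=np.eye(3)-np.outer(d,d);A+=M;b+=M@o
    return np.linalg.solve(A,b)
E
python3 - <<'E'
from h import *
a=cv2.imread("pics/scene0.png");b=cv2.imread("pics/side0.png")
cv2.imwrite("pics/sc.png",cv2.resize(a[160:310,160:360],None,fx=4,fy=4,interpolation=cv2.INTER_CUBIC))
cv2.imwrite("pics/sd.png",cv2.resize(b[145:295,150:350],None,fx=4,fy=4,interpolation=cv2.INTER_CUBIC))
for n in("scene","side"):
    C=cam(n);print(n,-C[4].T@C[5])
C=cam("scene")
for u,v in[(210,240),(272,272),(360,272),(340,232)]:print(u,v,plane(C,u,v,0))
E
```

```text
scene [ 0.06601175 -0.31864415  0.71829006]
side [ 0.14647311 -0.27944405  0.7606359 ]
210 240 [0.4502051  0.13380372 0.        ]
272 272 [ 0.46958818 -0.03943448  0.        ]
360 272 [ 0.59200543 -0.19422125  0.        ]
340 232 [ 0.66743475 -0.10144206  0.        ]
```

View pics/sc.png

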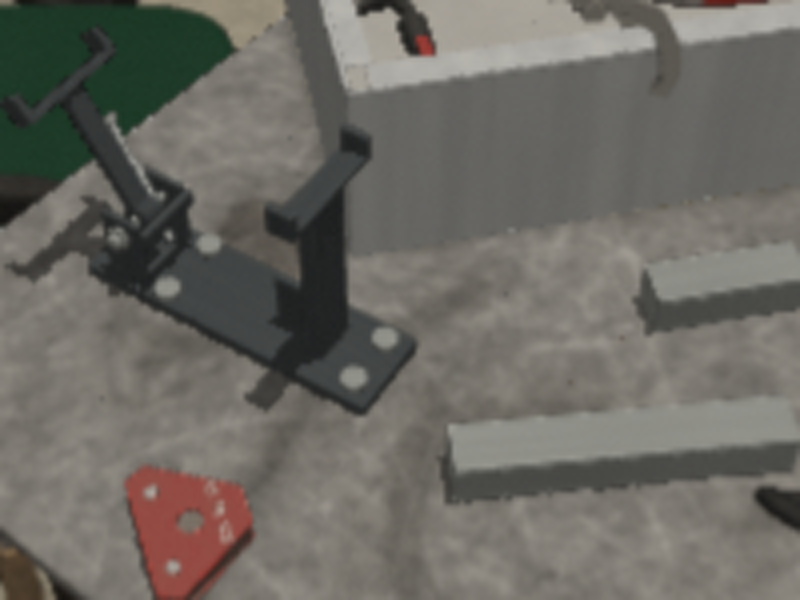

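View pics/sd.png

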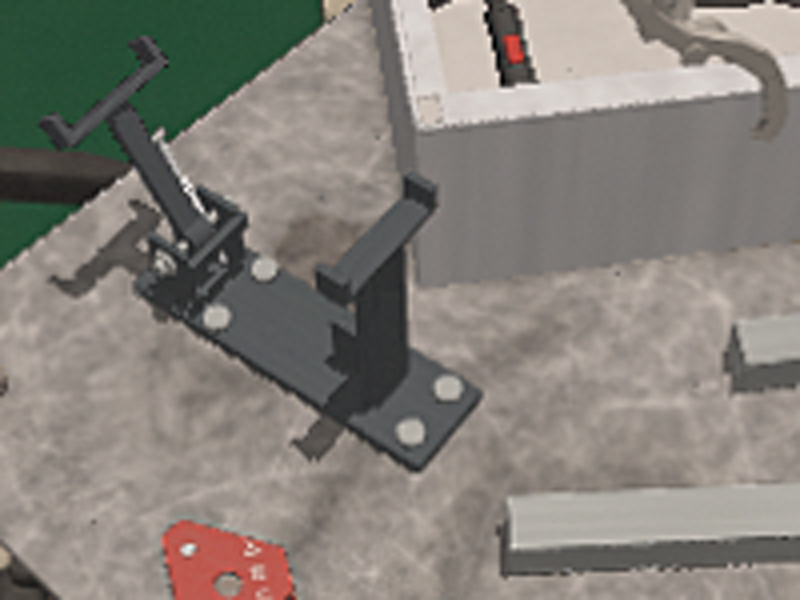

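View pics/wrist0.png

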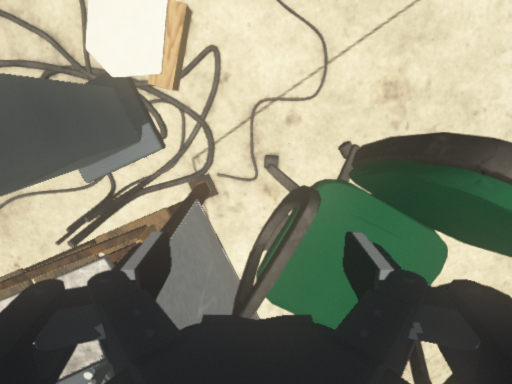

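The crops give these points (crop pixel/4 plus offset):

| Feature | Scene crop | Side crop |
|---|---|---|
| Base top corners | (362,405), (413,343), (95,262) | (418,462), (480,392), (137,282) |
| Post lip tops | (283,212), (357,135) | (335,275), (421,185) |
| Leg lips | (18,105), (95,38) | (57,130), (148,50) |

The long tube's top face starts at scene crop (447,425)/(450,460).

Run:
```python
from h import *
np.set_printoptions(precision=4,suppress=True)
A=cam("scene");B=cam("side")
a=lambda u,v:(u/4+160-.4,v/4+160-.4); b=lambda u,v:(u/4+150-.4,v/4+145-.4)
base=[((362,405),(418,462)),((413,343),(480,392)),((95,262),(137,282))]
P=[]
for p,q in base:
    x,y=plane(A,*a(*p),.01),plane(B,*b(*q),.01);print("base",x,y);P.append((x+y)/2)
ax=P[2]-P[0];
e=P[1]-P[0];print("len",np.linalg.norm(ax),"w",np.linalg.norm(e),"dirs",np.degrees(np.arctan2(ax[1],ax[0])),np.degrees(np.arctan2(e[1],e[0])))
L=[]
for nm,p,q in[("postlip near",(283,212),(335,275)),("far",(357,135),(421,185)),("leg near",(18,100),(57,127)),("leg far",(95,36),(148,47))]:
    t=tri([ray(A,*a(*p)),ray(B,*b(*q))]);print(nm,t,plane(A,*a(*p),.154),plane(B,*b(*q),.154));L.append(t)
# tube: bright mask
for n,C in(("scene",A),("side",B)):
    im=cv2.imread(f"pics/{n}0.png");g=im.min(2);hsv=cv2.cvtColor(im,cv2.COLOR_BGR2HSV)
    print(n,"px",im[268 if n=="scene" else 272,310])
    pt=(310,268) if n=="scene" else (320,272)
    m=(np.abs(im.astype(int)-im[pt[1],pt[0]]).max(2)<16).astype(np.uint8)
    k,lab,st,_=cv2.connectedComponentsWithStats(m,connectivity=4);i=lab[pt[1],pt[0]];
    c=max(cv2.findContours((lab==i).astype(np.uint8),0,1)[0],key=cv2.contourArea)
    W=np.array([plane(C,u,v,.03)[:2] for u,v in c[:,0]],np.float32);print(n,st[i],cv2.minAreaRect(W))
```

```text
base [0.4572 0.0138 0.01  ] [0.4556 0.0142 0.01  ]
base [0.5103 0.0181 0.01  ] [0.5105 0.0183 0.01  ]
base [0.4384 0.2123 0.01  ] [0.4344 0.2142 0.01  ]
len 0.20028464877387342 w 0.054123216272159366 dirs 95.73801336398402 4.453858467364169
postlip near [0.4402 0.0488 0.1618] [0.4456 0.0535 0.154 ] [0.4438 0.0536 0.154 ]
far [0.5062 0.0549 0.1622] [0.513  0.0596 0.154 ] [0.5108 0.0603 0.154 ]
leg near [0.4092 0.2096 0.1697] [0.4191 0.2243 0.154 ] [0.416  0.2229 0.154 ]
leg far [0.4866 0.2347 0.1497] [0.4833 0.2309 0.154 ] [0.4843 0.2308 0.154 ]
scene px [134 142 141]
scene [ 272  217  129   64 2811] ((0.5962661504745483, -0.11749014258384705), (0.17342868447303772, 0.2768023610115051), 36.13168716430664)
side px [167 172 176]
side [ 277  255  106   27 1241] ((0.538963794708252, -0.1211136132478714), (0.05469639599323273, 0.2196340709924698), 44.365047454833984)
```

```bash
cat >> h.py <<'E'
np.set_printoptions(precision=4,suppress=True)
YAW=5.2; O=np.array([.474,.1187])
def S(x,y,z):
    c,s=np.cos(np.radians(YAW)),np.sin(np.radians(YAW)); return [O[0]+c*x-s*y,O[1]+s*x+c*y,z]
E
python3 - <<'E'
from h import *
A=cam("scene");B=cam("side")
print("armrest",tri([ray(A,147,247),ray(B,148,243)]),"wallcorner",plane(A,160+350/4,160+250/4,0),"clamp end",tri([ray(A,326,180),ray(B,343,177)]),"clamp top",tri([ray(A,284,124),ray(B,308,117)]))
print(robot.tip_reach)
p=S(0,.165,.30); print(p,robot.ik(p,[180,0,95.2]),robot.ik(S(0,.165,.183),[180,0,95.2]))
robot.move_pose(p,[180,0,95.2]); robot.set_gripper(0)
c=robot.get_calibration("wrist");im=robot.grab_frame("wrist");cv2.imwrite("pics/w1.png",im)
C=cam("wrist",c); print("campos",-C[4].T@C[5]);o=robot.observe();print(o["time"],o["tool_pos"],o["tcp_rot"])
for q in[(0,.123,.129),(0,-.058,.14),(-.03,-.103,.01),(.03,.103,.01)]:print(q,proj(C,S(*q)))
E
```

```text
armrest [0.3113 0.1702 0.0834] wallcorner [0.5503 0.0981 0.    ] clamp end [ 0.6708 -0.041   0.1367] clamp top [0.6263 0.0434 0.278 ]
0.0726
[np.float64(0.4590456242673662), np.float64(0.2830209257716351), 0.3] [ 17.7501  -4.7048  -5.5748  89.13     0.     102.5501] [ 17.7501  -3.9161 -16.991   76.9252   0.     102.5501]
campos [0.4525 0.3499 0.3683]
2.275 [0.4591 0.283  0.3   ] [179.9985  -0.002   95.1946]
(0, 0.123, 0.129) [257.2972 234.4177]
(0, -0.058, 0.14) [257.326  397.3326]
(-0.03, -0.103, 0.01) [237.2965 338.6479]
(0.03, 0.103, 0.01) [280.0993 210.2208]
```

View pics/w1.png

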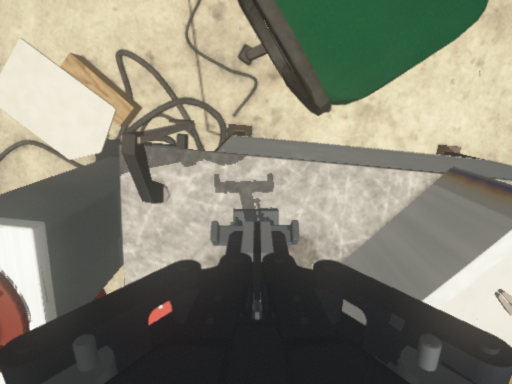

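The wrist view shows the folded leg head centred at (256,232), with its lips at about 217 and 295. That matches my prediction of (257,234), and nothing is in the way of the push.

Run:
```python
from h import *
robot.line_to(S(0,.165,.183))
print(robot.line_to(S(0,.095,.183),vel=.08,guard=35),robot.observe()["ft_force"])
robot.pause(.3)
robot.line_to(S(0,.150,.183),vel=.2)
robot.line_to(S(0,.150,.30),vel=.3)
robot.set_gripper(.085)
M=np.array([.53,-.117]); 
robot.move_pose([.53,-.117,.33],[180,0,128.3])
c=robot.get_calibration("wrist");im=robot.grab_frame("wrist");cv2.imwrite("pics/w2.png",im)
for n in("scene","side"):cv2.imwrite(f"pics/{n}1.png",robot.grab_frame(n))
np.save("w2.npy",np.array([c],dtype=object),allow_pickle=True)
o=robot.observe();print(o["time"],o["tool_pos"],o["tcp_rot"],o["ft_force"])
b=cv2.imread("pics/scene1.png")[150:300,160:360];b=cv2.resize(b,None,fx=2,fy=2,interpolation=cv2.INTER_CUBIC)
cv2.imwrite("pics/v2.png",np.hstack([b[:,:],cv2.resize(im,(400,300))]))
```

```text
False [-0.391  -0.0864 -0.5761]
7.8917 [ 0.5301 -0.1161  0.33  ] [179.9973  -0.0051 128.3677] [ 0.0014  0.3432 -0.2376]
```

View pics/v2.png

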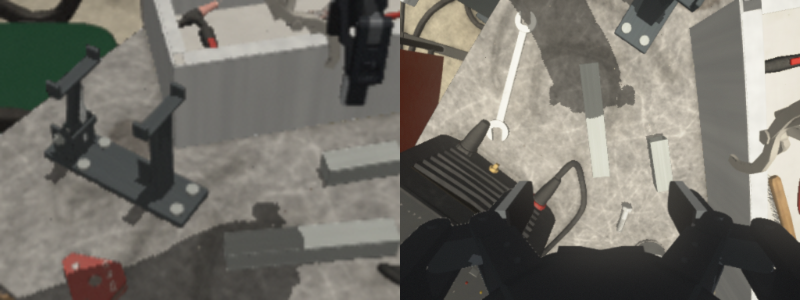

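The leg is locked upright. In the wrist view the long tube spans roughly (246,79) to (257,227) in full-resolution pixels, half of it in the gripper's shadow. I'll zoom in for its corners.

Run:
```python
import cv2
a=cv2.imread("pics/w2.png")[70:240,200:300]; b=cv2.imread("pics/side0.png")[250:300,265:385]
a=cv2.resize(a,None,fx=3.5,fy=3.5,interpolation=cv2.INTER_CUBIC)
cv2.imwrite("pics/v3.png",a)
```

```text
(no output)
```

View pics/v3.png

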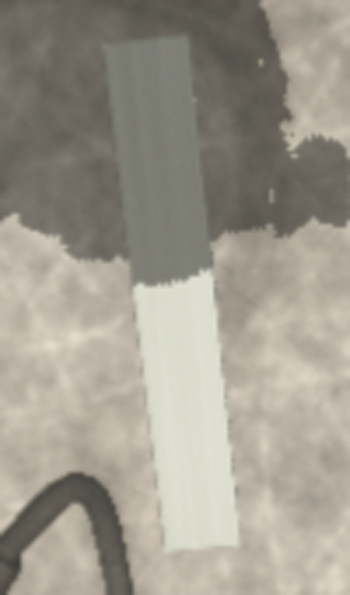

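The top face corners in the crop are (105,44), (188,36), (238,545) and (165,550), so in full-resolution pixels crop/3.5 + (200,70).

Run:
```python
from h import *
C=cam("wrist",np.load("w2.npy",allow_pickle=True)[0])
W=np.array([plane(C,200+u/3.5-.4,70+v/3.5-.4,.03)[:2] for u,v in[(105,44),(188,36),(238,545),(165,550)]])
a=(W[0]+W[1])/2;b=(W[2]+W[3])/2;print(W,W.mean(0),np.linalg.norm(a-b),np.degrees(np.arctan2(*(a-b)[::-1])),np.linalg.norm(W[0]-W[1]),np.linalg.norm(W[2]-W[3]))
print("campos",-C[4].T@C[5])
A=cam("scene");print(plane(A,160+447/4,160+425/4,.03),plane(A,160+450/4,160+460/4,.03))
# stand relook from the side+scene, locked: base bolts
```

```text
[[ 0.444  -0.06  ]
 [ 0.4647 -0.0404]
 [ 0.5955 -0.1756]
 [ 0.5745 -0.1948]] [ 0.5197 -0.1177] 0.1878496878702139 134.06547812996968 0.028601207877075433 0.02850359702548337
campos [ 0.4882 -0.0635  0.3983]
[ 0.4643 -0.0418  0.03  ] [ 0.4473 -0.0565  0.03  ]
```

Run:
```python
from h import *
T=[.5197,-.1177]; r=[180,0,134.07]
robot.set_gripper(.060)
robot.move_pose([*T,.20],r)
print(robot.line_to([*T,.077],vel=.12,guard=15))
z0=robot.observe()["tool_pos"][2]
robot.set_gripper(0)
o=robot.observe();print(o["time"],o["gripper_width"],o["gripper_force"],o["tool_pos"])
if o["gripper_width"]>.02:
    robot.line_to([*T,.30],vel=.15)
    o=robot.observe();print(o["time"],o["gripper_width"],o["ft_force"],z0)
    robot.move_pose(S(0,0,.30),[180,0,90+YAW])
    o=robot.observe();print(o["time"],o["tool_pos"],o["tcp_rot"])
    ims=[cv2.resize(robot.grab_frame(n)[60:300,110:430],None,fx=1.25,fy=1.25) for n in("scene","side")]
    cv2.imwrite("pics/v4.png",np.hstack(ims))
```

```text
False
10.4 0.029375427369716985 61.55808001756668 [ 0.5203 -0.1179  0.0779]
12.0333 0.028867326246778013 [ 0.0771  0.8234 -3.912 ] 0.077919505085466
13.075 [0.4742 0.1182 0.2998] [-179.9919    0.0171   95.2473]
```

View pics/v4.png

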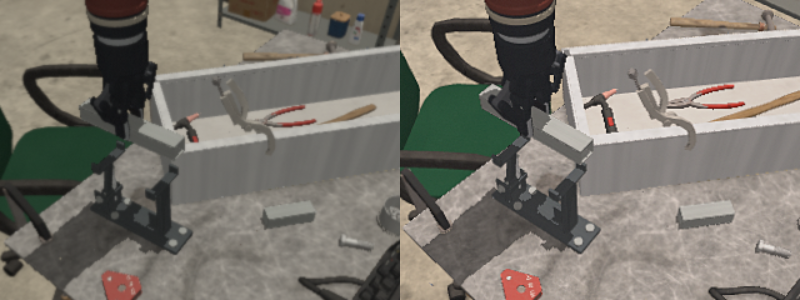

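The tube is held centred and parallel above both heads, with the leg locked at about (110,165) in the left half of the picture. Next I lower it and release.

Run:
```python
from h import *
robot.line_to(S(0,0,.228),vel=.12)
g=robot.line_to(S(0,0,.214),vel=.02,guard=6)
o=robot.observe();print(g,o["time"],o["tool_pos"],o["ft_force"])
robot.set_gripper(.060)
robot.pause(.3)
robot.line_to(S(0,0,.36),vel=.15)
robot.move_pose([.45,-.12,.36],[180,0,134])
robot.pause(.3)
o=robot.observe();print(o["time"],o["gripper_width"],o["ft_force"])
a,b=[robot.grab_frame(n) for n in("scene","side")]
cv2.imwrite("pics/v5.png",np.hstack([cv2.resize(a[150:270,160:293],None,fx=3,fy=3,interpolation=2),cv2.resize(b[140:260,150:283],None,fx=3,fy=3,interpolation=2)]))
```

```text
True 14.4667 [0.474  0.1187 0.2178] [0.3594 1.0757 4.1873]
17.6833 0.06049236993555629 [-0.2485 -0.3462  1.2788]
```

View pics/v5.png

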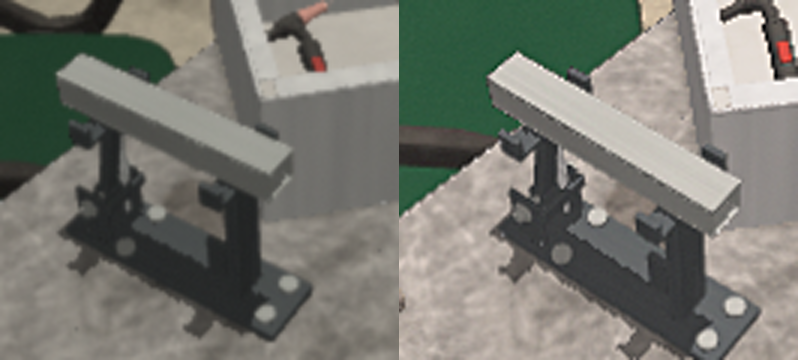

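The tube rests level on both heads between the lips, about centred. Its ends are at (70,75) and (285,170) in the left view, and the robot is clear of it.

```bash
python3 -c "
from plant import robot
print(robot.job_done())"
```

```text
the job is handed in; nothing more can be done
None
```

The job is handed in at about 18 s: the prop leg is locked over centre, and the long tube lies level and about centred between the lips of both heads, with the robot clear.

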